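Spin-check the sump cooling fan and set its thermostat

ROBOT

A 6-joint arm with a two-finger parallel gripper is mounted at the origin on the work surface. World frame = base frame: x ahead of the robot, y to its left, z up, the work surface at z = 0. Lengths are in m, angles in rad, forces in N, time in s.
With the tool pointing down it reaches from about 0.4 to 0.925 m from the base axis. Payload 3.4 kg.
Tool frame: the origin (TCP) lies midway between the tips of the shut fingers; the grasp point (between the pads) lies 19 mm behind it (env.grasp_offset is the distance from the TCP to the grasp point, in m); z points along the fingers, y is the direction in which the jaws open and shut (so a half turn about z gives the same grasp; the last joint's range is limited). The gripper opens to 85 mm and grips with 20 to 120 N. Pads are 22 mm wide; open, the fingers measure 114 mm over their backs; the gripper's body (76 mm by 85 mm) begins 54 mm behind the grasp point. The pads swing forward as they close: fully open they stand 13 mm farther back than shut.
Start: joints at [-1.25, 0.307, 1.506, -0, 1.328, -0.073], TCP at [0.221, -0.531, 0.231] pointing down, gripper open.
Joint ranges: [-3.12, 3.12], [-1.05, 2.28], [0.14, 2.33], [-1.42, 4.57], [0.1, 2.73], [-2.68, 2.68]. Speed limits (rad/s): [2.57, 2.57, 3.14, 3.14, 3.14, 3.14].

INTERFACE

Orientations are given as a rotation vector (axis times angle).
In Python, from bench import env gives the robot as it stands. The module is installed in compiled form; this text tells all that it offers.
- The arm moves only by the tool drive_tool, never from a script. Its arguments are lists of equal length, an entry for each row: "hand": the finger opening in mm, from 0 to 85.4; "travel": the shift along the tool's x, y, z in mm, a list of three; "twist": the turn, a rotation vector about the tool's x, y, z in rad, a list of three. A call has 1 to 20 rows; each row is the pose to reach, as a shift and turn from the pose commanded when the call began, along the tool's axes at that moment; what a row does not reach only later rows make up. A row lasts 1/8 s, in which the tool goes at most 62.5 mm and 10.7 degrees, less where a joint would pass 70% of its speed; a pose out of reach is approached as far as the arm can. A call with a gripper value outside its range is refused whole. The fingers move at their own pace and stop on an object; the grip force is fixed at half the most. Time passes only in rows, so rows that repeat a pose let the fingers close. It gives the time, the measured TCP pose, the force and the opening at its end, in the units of the state.
- env.get_state(): the state, without advancing time (a new reading comes with each control period).
- env.get_image(name): name is "scene" or "side" or "wrist"; returns a dict with "image" (420x560x3 uint8, blue, green, red), "fx", "fy", "cx", "cy" (pixels), "R" (3x3) and "t" (3): a world point X has camera coordinates R X + t. Camera axes: x right, y down, z forward; pixel columns grow to the right and rows downward; lengths in m; the calibration is good to about 2 mm. A picture is of the moment at which its call begins. There is no depth.
- env.hand_in(): hands the job in, once; it reports no verdict.
The state is a dict: "time_s": time; "joints": joint angles; "qd": joint speeds; "effort": joint torques, N m; "position": TCP position; "tool_rot": TCP orientation; "force": force on the tool from outside, world axes, zero at the start; "wrist_torque": the same for the moment, N m; "opening": finger opening in m.
Only numpy, scipy, OpenCV 4.12 (cv2) and the standard library are available. Lean on these libraries where they do the work, as an engineer would, in place of code of your own. Each camera call takes 0.05 s, during which the arm holds its last target.

TASK

The sump's cooling fan has just been cleaned: flick its blades with a fingertip so that the rotor is seen to coast freely by itself, then swing the raised wire grille down until it is fully shut over the fan. Only then set the thermostat, one key at a time, each pressed fully home for a moment and let out again: the long bar key to choose the fan, the square key to open the setting, the up-arrow key to raise it, and the square key again to store it. Press none of the other keys, and leave the jar, the bottle and the scraper standing where they are.

Things in the scene. Friction and masses are not known exactly. Their poses are not given: they have to be found in the camera images.
- fan: Black square axial fan, 180 x 180 mm, lying flat on four 30 mm feet, mouth up; fixed in place. Frame from 30 to 60 mm above the work surface, round mouth 168 mm across; under the blades only thin struts, to 34 mm up. Origin: centre of its underside, on the work surface; z up, x points to the grille's hinge side (roughly away from the robot), y to the left.
- hub (a point): Centre of the top of the grey hub, 52 mm across, 58 mm up, on the vertical rotor axis. Five flat blades reach to 82 mm radius, 35 to 57 mm above the work surface, pitched about 38 deg; from above each is 28 mm wide, with 40 mm gaps at 56 mm radius. Seen from above, each blade's anticlockwise edge is its upper one.
- rotor (a joint): Turn of the fan rotor in rad about the vertical, anticlockwise from above; free, no stops, coasts when pushed. At 0 the centre line of one blade points along the fan's +x; the others follow every 72 deg (1.257 rad).
- grille_hinge (a point): Middle of the grille's hinge line, 90 mm from the fan's centre along the fan's +x, 64 mm above the work surface; the hinge line runs along the fan's y.
- grille (a joint): Opening in rad of the square steel wire grille: 168 mm wide, free edge 177 mm from the hinge, 3 mm thick, gaps too small for a fingertip. 0 = shut, flat over the mouth; 1.57 = upright; stop at 1.6. It starts raised, between 1.05 and 1.45, overhanging the mouth. Its stiff hinge stays at any angle; about 1 N at the free edge moves it.
- stand: Stand of the thermostat panel, fixed in place, with a white pipe arch over it. Origin: on the work surface under the centre of the panel's face; x leads away from the operator (who faces it from the robot's side), y to the operator's left, z up.
- arch (a point): Middle of the horizontal white pipe that crosses above the panel's upper part: 197 mm above the work surface, at x = 54 mm of the stand, along its y; 25 mm thick, 34 mm at its middle collar. Two uprights at y = +-128 mm, x = 54 mm carry it (40 mm thick at their unions, 33 mm at the elbows). It stops a tool that comes straight down on the upper keys.
- panel: Black panel, 200 mm wide, 120 mm up the slope, face sloping 35 deg from level towards the operator. Origin: centre of its face, 80 mm above the work surface; z is the face's outward normal, x up the slope, y to the operator's left. Upper row: blank display, up-arrow, square key. Lower row, left to right: round, bar, down-arrow, small round. All keys are grey.
- key_bar_top (a point): Centre of the top of the long bar key, 46 x 18 mm, lower row; axes as the panel's (z outward), -27 mm along x and 25 mm along y from the panel's centre when not pressed.
- key_bar (a joint): Travel of that spring key in m, into the face: 0 = out, its top 9 mm proud; 0.005 = fully home, 4 mm proud. It takes 1.4 N to start and about 5 N fully home, and springs back.
- key_square_top (a point): Centre of the top of the square key, 22 x 22 mm, upper row at the far right; axes as the panel's (z outward), 27 mm along x and -75 mm along y from the panel's centre when not pressed.
- key_square (a joint): Travel of that spring key in m, into the face: 0 = out, its top 9 mm proud; 0.005 = fully home, 4 mm proud. It takes 1.4 N to start and about 5 N fully home, and springs back.
- key_up_top (a point): Centre of the top of the arrow key, a triangle about 25 mm wide pointing up the slope, upper row right of the display; axes as the panel's (z outward), 27 mm along x and -30 mm along y from the panel's centre when not pressed.
- key_up (a joint): Travel of that spring key in m, into the face: 0 = out, its top 9 mm proud; 0.005 = fully home, 4 mm proud. It takes 1.4 N to start and about 5 N fully home, and springs back.
- key_down_top (a point): Centre of the top of the arrow key, the same triangle pointing down the slope, lower row; axes as the panel's (z outward), -27 mm along x and -30 mm along y from the panel's centre when not pressed.
- key_down (a joint): Travel of that spring key in m, into the face: 0 = out, its top 9 mm proud; 0.005 = fully home, 4 mm proud. It takes 1.4 N to start and about 5 N fully home, and springs back.
- key_round_top (a point): Centre of the top of the large round key, 22 mm across, lower row at the far left; axes as the panel's (z outward), -27 mm along x and 78 mm along y from the panel's centre when not pressed.
- key_round (a joint): Travel of that spring key in m, into the face: 0 = out, its top 9 mm proud; 0.005 = fully home, 4 mm proud. It takes 1.4 N to start and about 5 N fully home, and springs back.
- key_small_top (a point): Centre of the top of the small round key, 15 mm across, lower row at the far right; axes as the panel's (z outward), -27 mm along x and -75 mm along y from the panel's centre when not pressed.
- key_small (a joint): Travel of that spring key in m, into the face: 0 = out, its top 9 mm proud; 0.005 = fully home, 4 mm proud. It takes 1.4 N to start and about 5 N fully home, and springs back.
- standpipe: Fixed white return pipe 250 mm tall with a black valve and a round red handwheel (72 mm across, facing the robot, 140 mm up, 61 mm in front of the pipe); up to 52 mm thick. Origin: centre of its foot on the work surface. Only in the way.
- food_jar: Loose jar, 58 mm across, 72 mm tall, black lid, standing in front of the thermostat. Origin: centre of its underside.
- dropper: Loose amber dropper bottle, 32 mm across, 66 mm tall, standing in front of the fan. Origin: centre of its underside.
- scraper: Loose magnet glass scraper, black block 75 x 40 x 22 mm with a grey handle to 41 mm. Origin: centre of its underside.
Mind the look-alikes: they are no part of the job. What is shaped like the scraper but turquoise is not meant. What is shaped like the dropper but red is not meant.

How it is judged:
On the way, in this order (a step that is already met when the one before it is completed fails the run):
1. the rotor coasts, untouched, faster than 1 rad/s either way for 0.3 s ((velocity of joint rotor above 1 rad/s or velocity of joint rotor below -1 rad/s) and contact force between anything else and rotor below 0.05 N), for 0.3 s.
2. the grille is shut (within 0.05 rad) (value of joint grille below 0.05 rad), for 0.1 s.
3. the bar key is pressed in (3.5 mm of its 5 mm), the others out (value of joint key_bar above 0.0035 m and value of joint each of key_square, key_up, key_down, key_round, key_small below 0.0015 m), for 0.05 s.
4. the square key is pressed in, the others out (value of joint key_square above 0.0035 m and value of joint each of key_bar, key_up, key_down, key_round, key_small below 0.0015 m), for 0.05 s.
5. the up-arrow key is pressed in, the others out (value of joint key_up above 0.0035 m and value of joint each of key_bar, key_square, key_down, key_round, key_small below 0.0015 m), for 0.05 s.
6. the square key is pressed in again, the others out (all of step 4), for 0.05 s.
At the end, for the whole second after the job is handed in: The grille is shut (within 0.05 rad), all six keys are out again (within 1 mm), and jar, bottle and scraper stand at rest, upright (tilted less than 0.35 rad) and within 30 mm of where they stood (value of joint grille below 0.05 rad and value of joint each of key_bar, key_square, key_up, key_down, key_round, key_small below 0.001 m and not (distance of food_jar from where it was at the start of the episode above 0.03 m) and not (angle between food_jar's own z axis and vertical above 0.35 rad) and not (distance of dropper from where it was at the start of the episode above 0.03 m) and not (angle between dropper's own z axis and vertical above 0.35 rad) and not (distance of scraper from where it was at the start of the episode above 0.03 m) and not (angle between scraper's own z axis and vertical above 0.35 rad) and linear speed of each of food_jar, dropper, scraper below 0.02 m/s); the robot touches nothing.
It fails at once if the down-arrow, large round or small round key is pressed in (3 mm or more) (value of joint any of key_down, key_round, key_small above 0.003 m).
It fails at once if two keys are pressed in at once (both by more than 2.5 mm) (value of joint each of key_bar, key_square above 0.0025 m or value of joint each of key_bar, key_up above 0.0025 m or value of joint each of key_bar, key_down above 0.0025 m or value of joint each of key_bar, key_round above 0.0025 m or value of joint each of key_bar, key_small above 0.0025 m or value of joint each of key_square, key_up above 0.0025 m or value of joint each of key_square, key_down above 0.0025 m or value of joint each of key_square, key_round above 0.0025 m or value of joint each of key_square, key_small above 0.0025 m or value of joint each of key_up, key_down above 0.0025 m or value of joint each of key_up, key_round above 0.0025 m or value of joint each of key_up, key_small above 0.0025 m or value of joint each of key_down, key_round above 0.0025 m or value of joint each of key_down, key_small above 0.0025 m or value of joint each of key_round, key_small above 0.0025 m).
It fails at once if a key is pressed in (3 mm or more) while the grille is not shut (open more than 0.1 rad) (value of joint grille above 0.1 rad and value of joint any of key_bar, key_square, key_up, key_down, key_round, key_small above 0.003 m).
It fails at once if the jar, the bottle or the scraper is moved more than 30 mm or tilted more than 0.35 rad (distance of any of food_jar, dropper, scraper from where it was at the start of the episode above 0.03 m or angle between any of food_jar, dropper, scraper's own z axis and vertical above 0.35 rad).
It also fails if it takes over 64 s, if anything falls off the work surface, if the arm or the gripper's body presses on something with over 40 N, if the wrist force passes 120 N, or if a joint passes its speed limit or range.

## Working session

There is one attempt and no reset: what is moved stays moved. The work goes in short steps, Python scripts to look and compute and a tool call to move; the robot and the scene stay as the last step left them, time stands still between calls to the robot, and variables do not carry over. Pictures are saved under pics/ and viewed, and the job is handed in when it is done.

Besides the shell and the picture viewer there is one more tool, called after "Call:" as name(argument=value, ...), one argument or row to a line, values as JSON. drive_tool: Moves the arm, as the interface text tells. Its arguments: {"type":"object","properties":{"hand":{"type":"array"},"travel":{"type":"array"},"twist":{"type":"array"}},"required":["hand","travel","twist"]}

```bash
mkdir -p pics; python3 - <<'E'
from bench import env
import cv2,json,pickle
s=env.get_state();print({k:(v if not hasattr(v,'tolist') else v.tolist()) for k,v in s.items()})
d={}
for n in ["scene","side","wrist"]:
    im=env.get_image(n);d[n]=im;cv2.imwrite(f"pics/a_{n}.png",im["image"]);print(n,im["fx"],im["fy"],im["cx"],im["cy"],im["R"],im["t"])
pickle.dump(d,open("a.pkl","wb"))
E
```

```text
{'time_s': 0.0, 'joints': [-1.2494935072436464, 0.30757096189772315, 1.5076541819494542, -8.865725282865413e-06, 1.3284154206563719, -0.07350868802645853], 'qd': [-0.0012667731182990278, 0.0007103237582793671, -0.0007204687009819528, 0.000949867335023789, 0.0006554075398813048, -0.0005863423807116649], 'effort': [0.00022733998321200488, -45.754820108413696, -25.192102789878845, -2.4440317929474986e-05, 0.01348539168247953, 1.321015616895238e-05], 'position': [0.22091490305923034, -0.5301176490474003, 0.23038946321893158], 'tool_rot': [-3.078586380151494, -0.6157533349443848, 0.00041068608610590426], 'force': [-0.13914250360911246, 0.3944097797617147, 0.013470420158311352], 'wrist_torque': [0.00030782109263398187, 0.006857743825618429, 0.03276838091974477], 'opening': 0.08554358889343591}
scene 443.9255044182098 443.9255044182098 282.21139978792604 201.69572053575294 [[ 0.78378331  0.62098067  0.00816918]
 [ 0.52066344 -0.64988204 -0.55368124]
 [-0.33851634  0.43821951 -0.83268863]] [-0.4094834  -0.16548647  1.273772  ]
side 381.12852348450247 381.12852348450247 284.0295101384799 208.88121241720046 [[-0.99289989 -0.11746497  0.0187561 ]
 [-0.08861836  0.62526115 -0.77536784]
 [ 0.0793511  -0.77152478 -0.63123128]] [0.51126163 0.13533345 1.07369864]
wrist 364.9308458508305 364.9308458508305 276.95118031510737 205.50391369527705 [[ 0.38560328 -0.92266317 -0.00166729]
 [-0.88221748 -0.36922801  0.29216947]
 [-0.27018962 -0.11119059 -0.95636511]] [-0.57466542 -0.03898973  0.37927045]
```

View pics/a_scene.png

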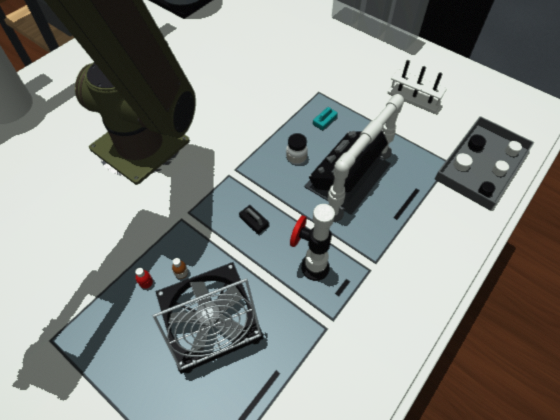

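View pics/a_side.png

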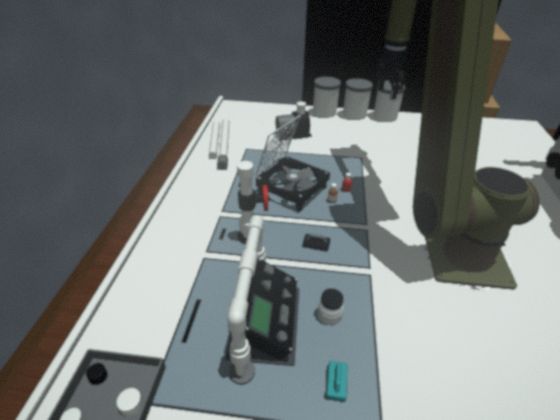

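View pics/a_wrist.png

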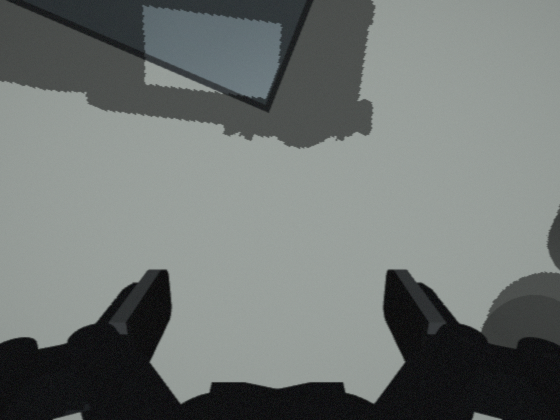

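Scene view: fan near (207,315) with the grille raised, thermostat near (350,160), standpipe (318,245), jar (297,148). Scraper: black (253,219), turquoise look-alike (325,117). Dropper: amber (180,268), red look-alike (144,277). I'll check these in close crops.

```bash
cat > h.py <<'E'
import numpy as np,cv2,pickle
def proj(c,X):
    X=np.atleast_2d(X);p=(c["R"]@X.T).T+np.ravel(c["t"])
    return np.c_[c["fx"]*p[:,0]/p[:,2]+c["cx"],c["fy"]*p[:,1]/p[:,2]+c["cy"]]
def ray(c,u,v,z):
    R=c["R"];C=-R.T@np.ravel(c["t"]);d=R.T@np.array([(u-c["cx"])/c["fx"],(v-c["cy"])/c["fy"],1])
    return C+d*(z-C[2])/d[2]
def crop(c,x0,y0,x1,y1,s,fn):
    im=c["image"][y0:y1,x0:x1]
    im=cv2.convertScaleAbs(im,alpha=1.5,beta=20)
    cv2.imwrite(fn,cv2.resize(im,None,fx=s,fy=s,interpolation=cv2.INTER_CUBIC))
E
python3 - <<'E'
from h import *
d=pickle.load(open("a.pkl","rb"))
crop(d["scene"],130,230,280,380,4,"pics/b1.png")
crop(d["scene"],280,80,430,220,4,"pics/b2.png")
crop(d["side"],220,100,370,210,5,"pics/b3.png")
crop(d["side"],200,200,360,390,3,"pics/b4.png")
E
```

```text
(no output)
```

View pics/b1.png

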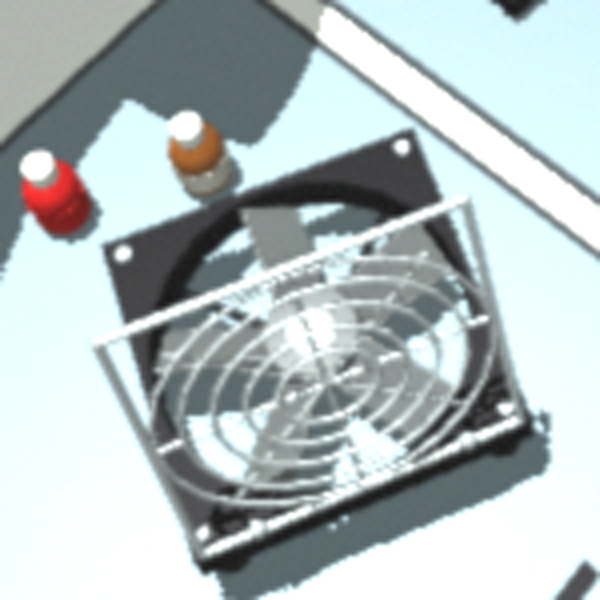

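View pics/b2.png

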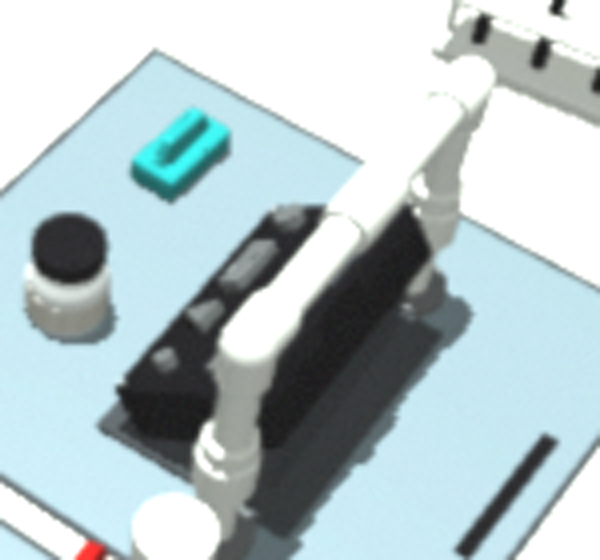

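View pics/b3.png

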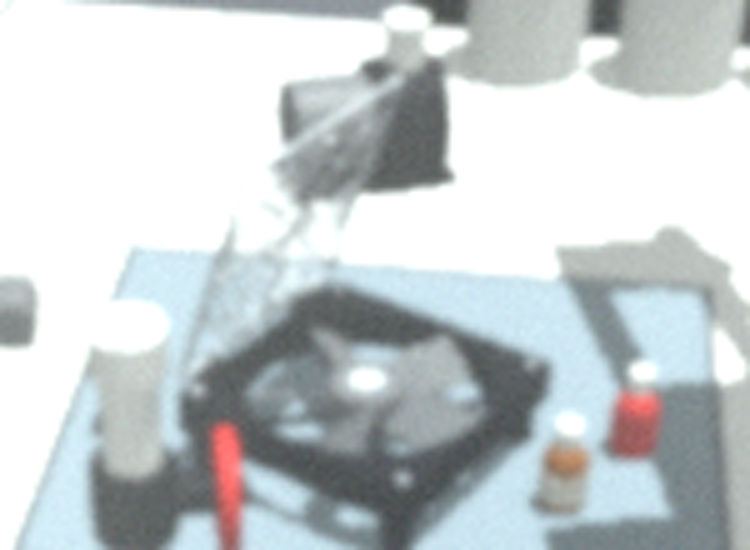

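View pics/b4.png

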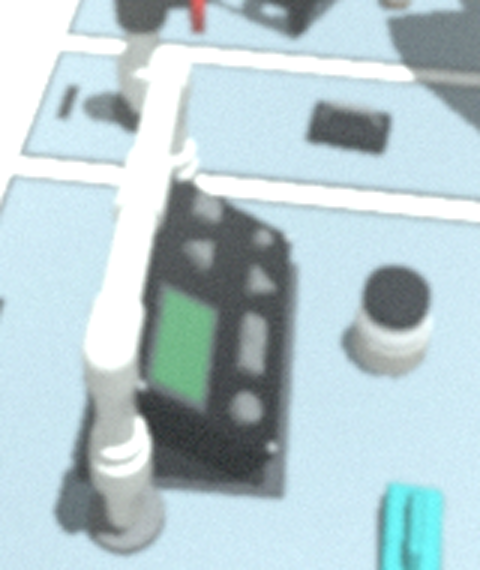

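```bash
cat > fit.py <<'E'
from h import *
from scipy.optimize import least_squares
d=pickle.load(open("a.pkl","rb"));S,D=d["scene"],d["side"]
def Rz(a):return np.array([[np.cos(a),-np.sin(a),0],[np.sin(a),np.cos(a),0],[0,0,1]])
def stand(p,X): return (Rz(p[2])@np.atleast_2d(X).T).T+[p[0],p[1],0]
th=np.radians(35)
PX=np.array([np.cos(th),0,np.sin(th)]);PY=np.array([0,1.,0]);PZ=np.array([-np.sin(th),0,np.cos(th)])
def pan(p,x,y,z): return stand(p,np.array([0,0,.08])+x*PX+y*PY+z*PZ)
K=dict(bar=(-.027,.025),square=(.027,-.075),up=(.027,-.030),down=(-.027,-.030),round=(-.027,.078),small=(-.027,-.075))
if __name__=="__main__":
    ms=dict(square=(269,269),up=(267,284),small=(287.7,279),down=(286.7,293.7),bar=(284,314.3),round=(281.7,335.7))
    mS=dict(round=(352.5,134.25),bar=(342.5,145.75),down=(332,158.25),small=(320.75,169.5))
    def r(p):
        o=[]
        for c,m in((D,ms),(S,mS)):
            for k,v in m.items(): o+=list(proj(c,pan(p,*K[k],.009))[0]-v)
        return o
    for a in(0,-1.5,1.5):
        f=least_squares(r,[.6,-.0,a]);print("stand",f.x,f.cost,np.round(f.fun,1))
    ps=f.x if f.cost<100 else f.x
    h=[(230.5,266.75),(160.75,293.25),(180.75,363),(256.75,332)]
    def r2(p):
        q=p[3];C=stand(p,[[-q,-q,.06],[-q,q,.06],[q,q,.06],[q,-q,.06]])
        C2=stand(p,[[-.09,-.09,.06],[-.09,.09,.06]])
        e=[]
        return np.r_[(proj(S,C)-h)[:].ravel(),(proj(S,C2)-[(233,263),(156.5,291)]).ravel(),(proj(D,stand(p,[0,0,.058]))-[293.6,175.6]).ravel()]
    for a in(0,-1.5,1.5):
        f=least_squares(r2,[.6,-.4,a,.08]);print("fan",f.x,f.cost,np.round(f.fun,1))
    for n,u,v,z in [("jar top",297.5,140,.072),("drop",176.5,262,.066),("red",140,272,.066),("scr",253,218,.015),("turq",325,117,.02),("pipe",324,213,.25)]: print(n,ray(S,u,v,z))
    print("wheel pixel",ray(S,299,230,.14))
E
python3 fit.py
```

```text
stand [0.50955266 0.28212196 0.02788179] 10.080541585022322 [-0.4 -0.8 -0.8 -0.8 -0.5 -0.5 -1.2 -0.1 -0.7 -0.5 -0.7 -0.4 -0.3 -1.9
 -0.8 -1.6 -1.6 -1.4 -0.  -1.8]
stand [0.50955266 0.28212196 0.02788174] 10.080541585019851 [-0.4 -0.8 -0.8 -0.8 -0.5 -0.5 -1.2 -0.1 -0.7 -0.5 -0.7 -0.4 -0.3 -1.9
 -0.8 -1.6 -1.6 -1.4 -0.  -1.8]
stand [0.50955266 0.28212196 0.02788176] 10.080541585019331 [-0.4 -0.8 -0.8 -0.8 -0.5 -0.5 -1.2 -0.1 -0.7 -0.5 -0.7 -0.4 -0.3 -1.9
 -0.8 -1.6 -1.6 -1.4 -0.  -1.8]
fan [ 0.46718579 -0.22249857  2.68247261  0.00911074] 9791.129665886778 [-25.9  23.6  35.9   0.4  13.1 -76.5 -55.  -48.8  20.5  44.6  15.5  52.9
  13.3   5.7]
fan [ 0.46717707 -0.2225169  -3.60003004  0.00911369] 9791.129665718086 [-25.9  23.6  35.9   0.4  13.1 -76.5 -55.  -48.8  20.5  44.5  15.5  52.9
  13.3   5.7]
fan [ 0.46718618 -0.22249775  2.68244192  0.00911061] 9791.129683223096 [-25.9  23.6  35.9   0.4  13.1 -76.5 -55.  -48.8  20.5  44.6  15.5  52.9
  13.3   5.7]
jar top [0.38077929 0.24395719 0.072     ]
drop [ 0.3856077  -0.21016455  0.066     ]
red [ 0.34028867 -0.27754535  0.066     ]
scr [0.42221494 0.00745642 0.015     ]
turq [0.36319839 0.40427383 0.02      ]
pipe [ 0.62357769 -0.00150095  0.25      ]
wheel pixel [ 0.57384182 -0.00829066  0.14      ]
```

```bash
sed -i 's/h=\[.*/h=[(160.75,293.25),(230.5,266.75),(256.75,332),(180.75,363)]/; s/\[(233,263),(156.5,291)\]/[(156.5,291),(233,263)]/' fit.py; sed -i 's/for a in(0,-1.5,1.5):\n        f=least_squares(r2/&/' fit.py; python3 fit.py | grep -A1 fan
```

```text
fan [ 0.51822039 -0.25012061 -0.50064177  0.07997943] 3.384270523617921 [ 0.1 -0.2  0.2  0.2 -0.4  0.3  0.3  0.4 -1.4 -0.3  0.5 -1.3 -1.4 -0.3]
fan [ 0.51822039 -0.25012061 -0.50064177  0.07997943] 3.3842705236178108 [ 0.1 -0.2  0.2  0.2 -0.4  0.3  0.3  0.4 -1.4 -0.3  0.5 -1.3 -1.4 -0.3]
fan [ 0.51822039 -0.25012061 -0.50064177  0.07997943] 3.384270523618046 [ 0.1 -0.2  0.2  0.2 -0.4  0.3  0.3  0.4 -1.4 -0.3  0.5 -1.3 -1.4 -0.3]
jar top [0.38077929 0.24395719 0.072     ]
```

```bash
cat > g.py <<'E'
from fit import *
PF=np.array([0.51822,-0.25012,-0.50064]);PS=np.array([.50955,.28212,.02788])
def gr(a):
    return stand(PF,[[.09-.177*np.cos(a),.084,.064+.177*np.sin(a)],[.09-.177*np.cos(a),-.084,.064+.177*np.sin(a)],[.09,-.084,.064],[.09,.084,.064]])
if __name__=="__main__":
    f=least_squares(lambda p:np.r_[(proj(S,gr(p[0])[:2])-[(246.75,280),(154.25,315.75)]).ravel(),(proj(D,gr(p[0])[:2])-[(275,133),(301,115)]).ravel()],[1.2])
    print(f.x,np.round(f.fun,1))
    A=f.x[0]
    for c,n,(x0,y0,x1,y1,s) in((S,"S",(130,230,280,380,4)),(D,"D",(220,100,370,210,5))):
        im=cv2.resize(cv2.convertScaleAbs(c["image"][y0:y1,x0:x1],alpha=1.5,beta=20),None,fx=s,fy=s,interpolation=cv2.INTER_CUBIC)
        def dr(X,col):cv2.polylines(im,[((proj(c,X)-[x0,y0]+.5)*s).astype(np.int32)],True,col,1)
        dr(gr(A),(0,0,255))
        dr(stand(PF,[[.09,.09,.06],[.09,-.09,.06],[-.09,-.09,.06],[-.09,.09,.06]]),(0,255,0))
        t=np.linspace(0,6.28,60)
        dr(stand(PF,np.c_[.026*np.cos(t),.026*np.sin(t),t*0+.058]),(255,0,0))
        for i in range(5):
            a=TH+i*2*np.pi/5 if (TH:=1.57+0.45) else 0
            X=[]
            for r,s_,z in((.026,-1,.035),(.082,-1,.035),(.082,1,.057),(.026,1,.057)):
                X.append([r*np.cos(a)-s_*.014*np.sin(a),r*np.sin(a)+s_*.014*np.cos(a),z])
            dr(stand(PF,X),(255,0,255) if i else (0,200,255))
        cv2.imwrite(f"pics/g_{n}.png",im)
E
python3 g.py
```

```text
[1.25292297] [-1.2 -1.3 -1.  -1.8 -6.7  2.  -1.2  0.1]
```

View pics/g_S.png

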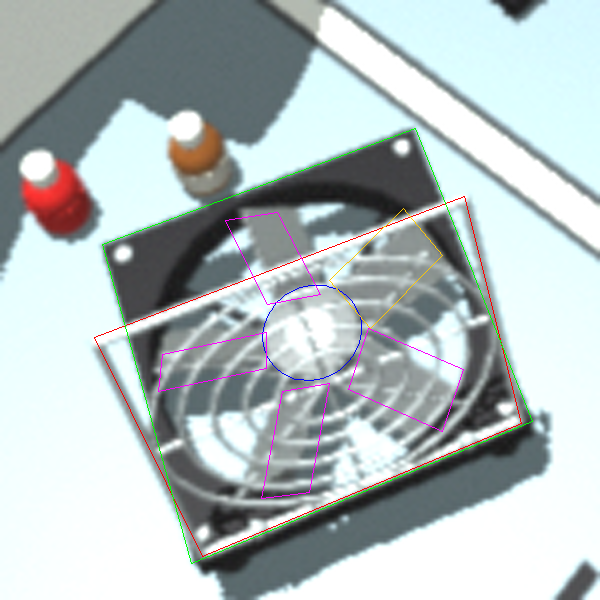

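View pics/g_D.png

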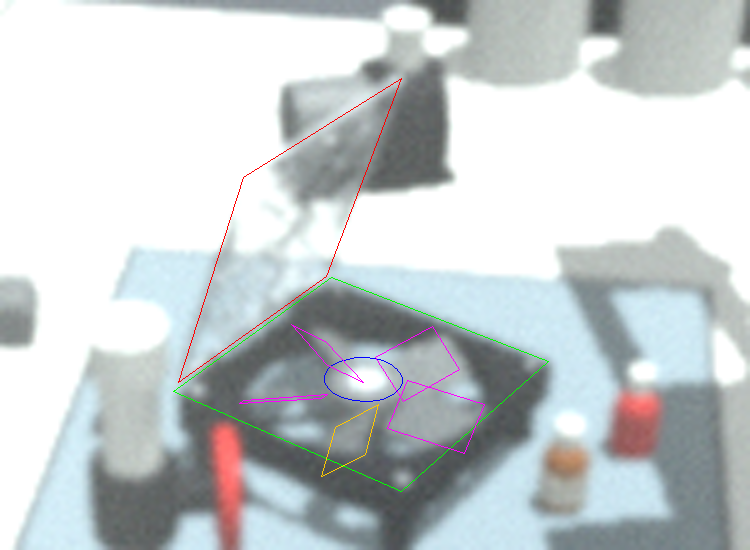

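```bash
cat > mv.py <<'E'
from g import *
from scipy.spatial.transform import Rotation as Ro
def fanpose(x,y,z,yawextra=0):
    p=stand(PF,[x,y,z])[0]
    return p
def rel(P0,R0,P,R):
    return np.round(R0.T@(P-P0)*1000,0), np.round(Ro.from_matrix(R0.T@R).as_rotvec(),3)
def down(yaw): # tool x at world angle yaw, z down
    return np.array([[np.cos(yaw),np.sin(yaw),0],[np.sin(yaw),-np.cos(yaw),0],[0,0,-1]])
E
python3 - <<'E'
from mv import *
from bench import env
s=env.get_state();P0=np.array(s["position"]);R0=Ro.from_rotvec(s["tool_rot"]).as_matrix()
print(R0.round(3))
for y in (PF[2]+np.pi/2,PF[2]-np.pi/2):
    print(y,rel(P0,R0,fanpose(-.048,.032,.15),down(y)))
E
```

```text
[[ 0.923  0.385 -0.   ]
 [ 0.385 -0.923  0.002]
 [ 0.    -0.002 -1.   ]]
1.0701563267948966 (array([ 377., -202.,   81.]), array([-0.001, -0.001, -0.675]))
-2.0714363267948963 (array([ 377., -202.,   81.]), array([-1.000e-03,  2.000e-03,  2.466e+00]))
```

Call:
drive_tool(
  hand=[0,0,0,0,0,0,0,0,0,0],
  travel=[
    [377,-202,40],
    [377,-202,40],
    [377,-202,40],
    [377,-202,40],
    [377,-202,40],
    [377,-202,40],
    [377,-202,40],
    [377,-202,81],
    [377,-202,81],
    [377,-202,81],
  ],
  twist=[
    [0,0,-0.675],
    [0,0,-0.675],
    [0,0,-0.675],
    [0,0,-0.675],
    [0,0,-0.675],
    [0,0,-0.675],
    [0,0,-0.675],
    [0,0,-0.675],
    [0,0,-0.675],
    [0,0,-0.675],
  ],
)

```text
time_s: 1.4
position: [0.4914, -0.1998, 0.1508]
tool_rot: [-2.703, -1.601, 0.0]
force: [-0.5, -0.5, 0.5]
opening: -0.0001
```

```bash
cat > snap.py <<'E'
import sys,pickle,cv2
from bench import env
tag=sys.argv[1];d={}
for n in sys.argv[2:]:
    d[n]=env.get_image(n);cv2.imwrite(f"pics/{tag}_{n}.png",cv2.convertScaleAbs(d[n]["image"],alpha=1.4,beta=15))
pickle.dump(d,open(tag+".pkl","wb"))
s=env.get_state();print(s["time_s"],s["position"],s["tool_rot"],s["force"],s["opening"])
E
python3 snap.py c scene wrist side
```

```text
1.55 [ 0.49196441 -0.20049152  0.1517158 ] [2.70207917e+00 1.59835809e+00 2.12782676e-03] [ 0.32117258 -0.49606287  0.07568847] -0.000310468076877652
```

View pics/c_wrist.png

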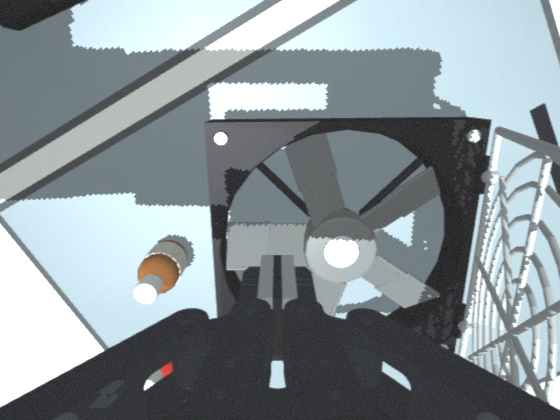

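```bash
python3 - <<'E'
from h import *
d=pickle.load(open("c.pkl","rb"))
crop(d["scene"],100,180,300,380,3,"pics/c1.png")
crop(d["side"],200,80,380,215,4,"pics/c2.png")
E
```

```text
(no output)
```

View pics/c1.png

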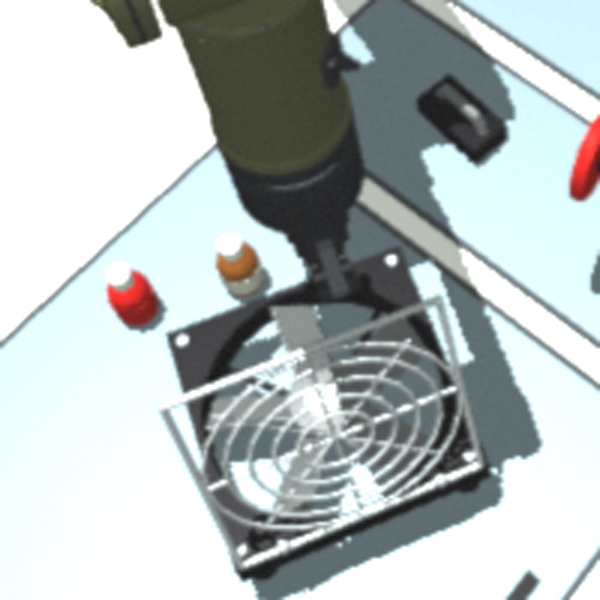

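View pics/c2.png

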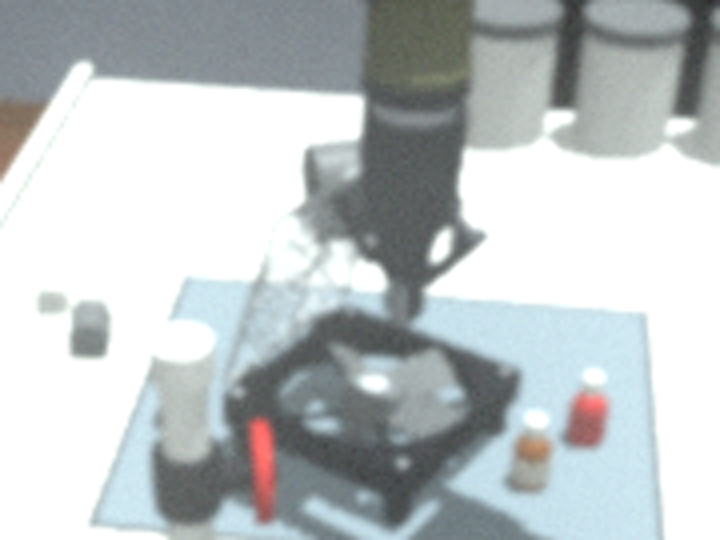

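```bash
python3 - <<'E'
from mv import *
d=pickle.load(open("c.pkl","rb"));W=d["wrist"]
print("dots",proj(W,stand(PF,[[-.08,.08,.06],[.08,.08,.06]])),"obs 220,138;474,136", "hub",proj(W,stand(PF,[0,0,.058])))
im=cv2.convertScaleAbs(W["image"],alpha=1.4,beta=15)
for i in range(5):
    a=1.85+i*2*np.pi/5;X=[]
    for r,s_,z in((.026,-1,.035),(.082,-1,.035),(.082,1,.057),(.026,1,.057)):
        X.append([r*np.cos(a)-s_*.014*np.sin(a),r*np.sin(a)+s_*.014*np.cos(a),z])
    cv2.polylines(im,[proj(W,stand(PF,X)).astype(np.int32)],True,(255,0,255),1)
cv2.polylines(im,[proj(W,gr(1.25)).astype(np.int32)],True,(0,0,255),1)
cv2.circle(im,tuple(int(v) for v in proj(W,np.array([[.4920,-.2005,.1517]]))[0]),4,(0,255,0),-1)
cv2.imwrite("pics/c3.png",im)
E
```

```text
dots [[224.28235766 135.1051988 ]
 [476.71540351 134.9353576 ]] obs 220,138;474,136 hub [[343.36057603 249.96713321]]
```

View pics/c3.png

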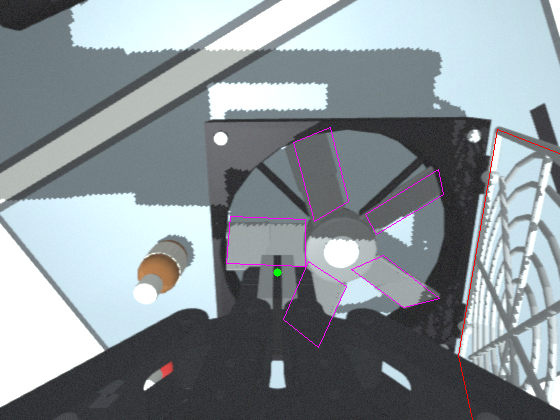

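Call:
drive_tool(
  hand=[0,0,0,0,0],
  travel=[
    [0,0,45],
    [0,0,80],
    [0,0,105],
    [0,0,105],
    [0,0,105],
  ],
  twist=[
    [0,0,0],
    [0,0,0],
    [0,0,0],
    [0,0,0],
    [0,0,0],
  ],
)

```text
time_s: 2.17
position: [0.4923, -0.2002, 0.0466]
tool_rot: [2.702, 1.599, 0.002]
force: [0.3, -0.2, 0.1]
opening: 0.0001
```

No contact. Next, the flick.

Call:
drive_tool(
  hand=[0,0,0,0,0,0],
  travel=[
    [-35,0,0],
    [-66,0,0],
    [-76,0,-35],
    [-76,0,-90],
    [-76,0,-110],
    [-76,0,-110],
  ],
  twist=[
    [0,0,0],
    [0,0,0],
    [0,0,0],
    [0,0,0],
    [0,0,0],
    [0,0,0],
  ],
)

```text
time_s: 2.92
position: [0.4568, -0.2675, 0.159]
tool_rot: [2.697, 1.597, 0.005]
force: [0.6, 0.0, 0.3]
opening: 0.0004
```

```bash
python3 - <<'E'
from bench import env
import cv2,numpy as np
L=[];ts=[]
for i in range(6):
    ts.append(env.get_state()["time_s"]);L.append(env.get_image("wrist")["image"][90:330,180:500])
print(ts)
cv2.imwrite("pics/d.png",cv2.resize(cv2.convertScaleAbs(np.vstack([np.hstack(L[:3]),np.hstack(L[3:])]),alpha=1.4,beta=15),(800,400)))
E
```

```text
[2.925, 2.975, 3.025, 3.075, 3.125, 3.175]
```

View pics/d.png

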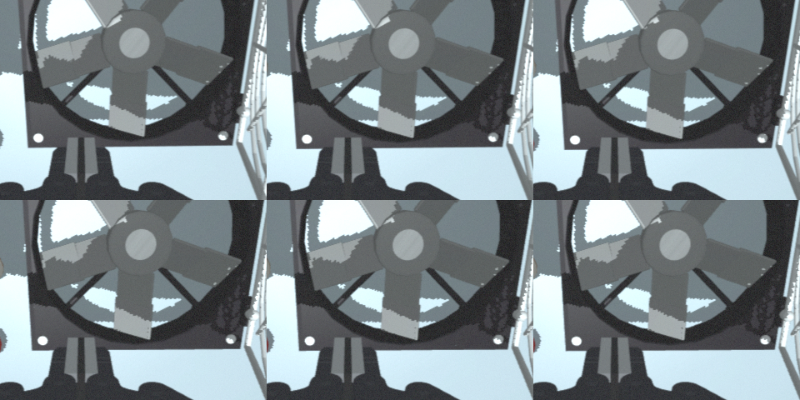

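```bash
cat > rot.py <<'E'
import sys
from mv import *
def fitshow(W,th,fn):
    im=cv2.convertScaleAbs(W["image"],alpha=1.4,beta=15)
    for i in range(5):
        a=th+i*2*np.pi/5;X=[]
        for r,s_,z in((.026,-1,.035),(.082,-1,.035),(.082,1,.057),(.026,1,.057)):
            X.append([r*np.cos(a)-s_*.014*np.sin(a),r*np.sin(a)+s_*.014*np.cos(a),z])
        cv2.polylines(im,[proj(W,stand(PF,X)).astype(np.int32)],True,(255,0,255),1)
    cv2.imwrite(fn,im)
E
python3 snap.py e wrist; python3 -c "
from rot import *
fitshow(pickle.load(open('e.pkl','rb'))['wrist'],4.63,'pics/e1.png')"
```

```text
3.275 [ 0.45431525 -0.26548137  0.15414332] [-2.70074788e+00 -1.60048637e+00  1.63866058e-03] [ 0.36769582  0.58626203 -0.00725578] -0.0001821341707598243
```

View pics/e1.png

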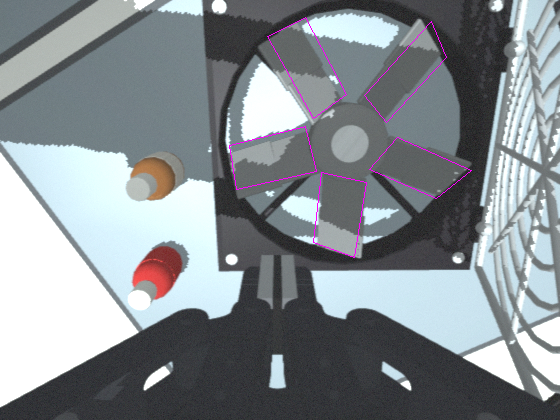

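Call:
drive_tool(
  hand=[0,0,0,0,0,0],
  travel=[
    [50,-3,0],
    [61,-3,40],
    [61,-3,80],
    [61,-3,107],
    [61,-3,107],
    [61,-3,107],
  ],
  twist=[
    [0,0,0],
    [0,0,0],
    [0,0,0],
    [0,0,0],
    [0,0,0],
    [0,0,0],
  ],
)

```text
time_s: 4.03
position: [0.482, -0.2113, 0.0486]
tool_rot: [2.703, 1.601, 0.0]
force: [0.3, -0.4, -0.5]
opening: -0.0003
```

Call:
drive_tool(
  hand=[0,0,0],
  travel=[
    [-45,0,0],
    [-70,0,-45],
    [-70,0,-95],
  ],
  twist=[
    [0,0,0],
    [0,0,0],
    [0,0,0],
  ],
)

```text
time_s: 4.4
position: [0.4473, -0.2743, 0.1453]
tool_rot: [2.704, 1.598, -0.0]
force: [1.5, -0.9, 0.4]
opening: -0.0001
```

```bash
cat > film.py <<'E'
import sys
from bench import env
import cv2,numpy as np,pickle
L=[];ts=[];D=[]
for i in range(6):
    ts.append(env.get_state()["time_s"]);d=env.get_image("wrist");D.append(d);L.append(d["image"][0:330,180:500])
print(ts)
pickle.dump(D,open(sys.argv[1]+".pkl","wb"))
cv2.imwrite(f"pics/{sys.argv[1]}.png",cv2.resize(cv2.convertScaleAbs(np.vstack([np.hstack(L[:3]),np.hstack(L[3:])]),alpha=1.4,beta=15),(800,550)))
E
python3 film.py f
```

```text
[4.4, 4.45, 4.5, 4.55, 4.6, 4.65]
```

View pics/f.png

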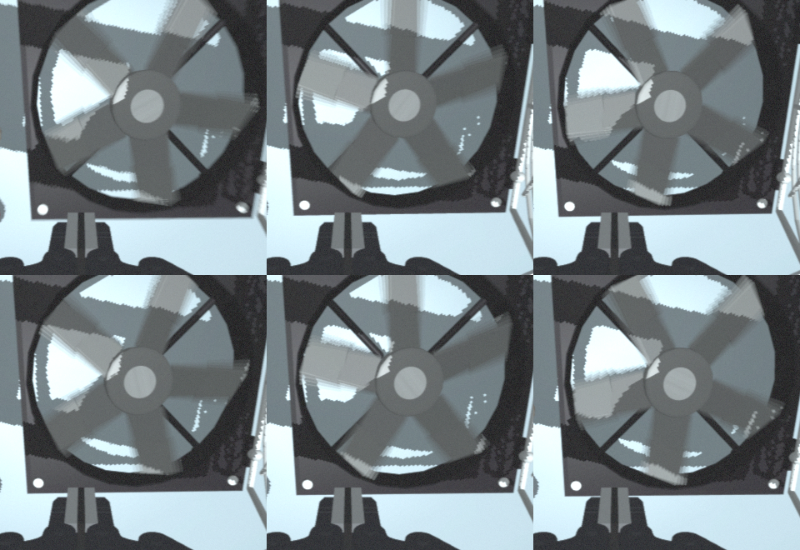

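The rotor spins at about 8 rad/s with the finger clear. Next I go over the raised grille to its hinge side.

Call:
drive_tool(
  hand=[0,0,0,0,0,0,0,0,0,0],
  travel=[
    [0,0,-50],
    [0,0,-100],
    [20,0,-145],
    [54,40,-145],
    [54,90,-145],
    [54,140,-145],
    [54,140,-145],
    [54,140,-100],
    [54,140,-60],
    [54,140,-60],
  ],
  twist=[
    [0,0,0],
    [0,0,0],
    [0,0,0],
    [0,0,0],
    [0,0,0],
    [0,0,0],
    [0,0,0],
    [0,0,0],
    [0,0,0],
    [0,0,0],
  ],
)

```text
time_s: 5.95
position: [0.5928, -0.2899, 0.1984]
tool_rot: [-2.694, -1.597, 0.009]
force: [-0.3, 0.8, 0.4]
opening: -0.0
```

```bash
python3 snap.py g scene side; python3 - <<'E'
from h import *
d=pickle.load(open("g.pkl","rb"))
a=d["scene"]["image"][180:380,100:300];b=d["side"]["image"][60:210,210:360]
cv2.imwrite("pics/g1.png",cv2.convertScaleAbs(np.hstack([cv2.resize(a,(400,400)),cv2.resize(b,(400,400))]),alpha=1.4,beta=15))
E
```

```text
6.05 [ 0.59624164 -0.29194313  0.20337827] [-2.70167907e+00 -1.60107670e+00  1.04394417e-03] [ 0.7762381   0.25220833 -0.30709458] 0.00039839361415970544
```

View pics/g1.png

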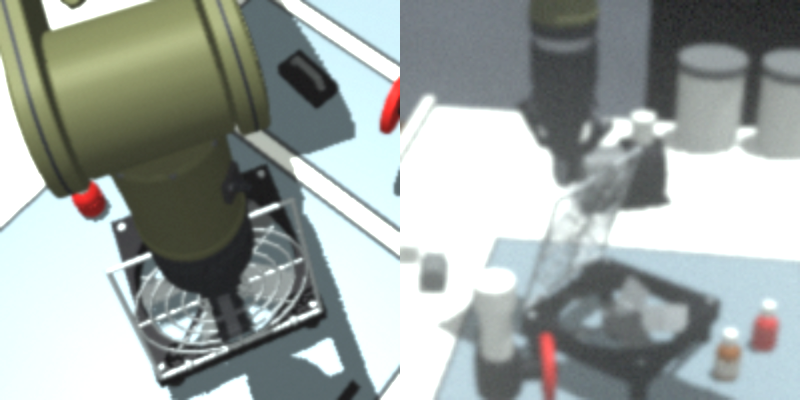

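Call:
drive_tool(
  hand=[0,0,0,0,0,0,0,0,0,0,0,0],
  travel=[
    [0,-25,0],
    [0,-41,0],
    [0,-67,13],
    [0,-90,31],
    [0,-109,53],
    [0,-123,78],
    [0,-131,106],
    [0,-133,120],
    [0,-134,130],
    [0,-134,135],
    [0,-134,135],
    [0,-134,135],
  ],
  twist=[
    [0,0,0],
    [0,0,0],
    [0,0,0],
    [0,0,0],
    [0,0,0],
    [0,0,0],
    [0,0,0],
    [0,0,0],
    [0,0,0],
    [0,0,0],
    [0,0,0],
    [0,0,0],
  ],
)

```text
time_s: 7.55
position: [0.4799, -0.2283, 0.0688]
tool_rot: [2.702, 1.601, 0.001]
force: [1.0, -0.2, 0.3]
opening: 0.0001
```

```bash
python3 snap.py i scene side; python3 - <<'E'
from h import *
d=pickle.load(open("i.pkl","rb"))
a=d["scene"]["image"][180:380,100:300];b=d["side"]["image"][60:210,210:360]
cv2.imwrite("pics/i1.png",cv2.convertScaleAbs(np.hstack([cv2.resize(a,(400,400)),cv2.resize(b,(400,400))]),alpha=1.4,beta=15))
E
```

```text
7.65 [ 0.47965673 -0.22820572  0.06874295] [2.70198195e+00 1.60097301e+00 8.22577354e-04] [-0.62157778  0.06370915 -0.61425558] -0.000259471138943463
```

View pics/i1.png

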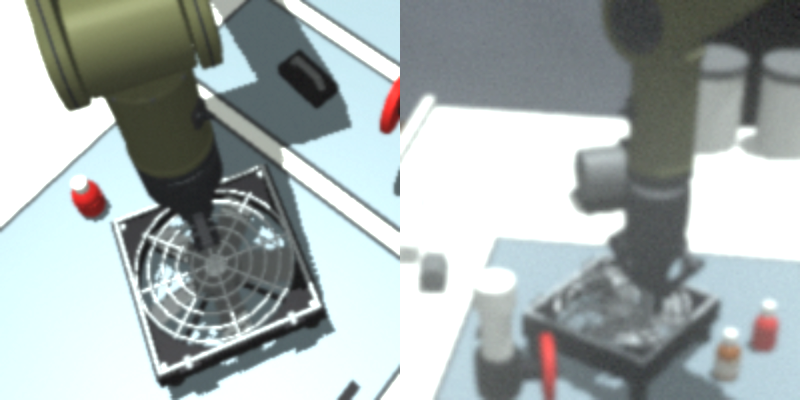

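Call:
drive_tool(
  hand=[0,0,0,0,0],
  travel=[
    [0,0,3],
    [0,0,5],
    [0,0,6],
    [0,0,6],
    [0,0,6],
  ],
  twist=[
    [0,0,0],
    [0,0,0],
    [0,0,0],
    [0,0,0],
    [0,0,0],
  ],
)

```text
time_s: 8.28
position: [0.4799, -0.2284, 0.0669]
tool_rot: [2.7, 1.6, 0.003]
force: [-7.6, 3.5, 34.7]
opening: 0.0001
```

```bash
cat >> mv.py <<'E'
def panR():
    Rp=Rz(PS[2]); return np.c_[Rp@PY,Rp@PX,-(Rp@PZ)]
E
python3 - <<'E'
from mv import *
W=pickle.load(open("e.pkl","rb"))["wrist"];C=-W["R"].T@np.ravel(W["t"]);print("cam in tool",down(1.07).T@(C-np.array([.4555,-.2665,.156])))
P0=np.array([.4799,-.2284,.060+.160]);R0=down(1.07016)
P=pan(PS,-.01,0,.15)[0];print(P,rel(P0,R0,P,panR()))
E
```

```text
cam in tool [ 0.07422671 -0.00127424 -0.14078294]
[0.41535863 0.27949326 0.19713704] (array([ 415., -300.,   23.]), array([-0.596,  0.161, -0.512]))
```

Call:
drive_tool(
  hand=[0,0,0,0,0],
  travel=[
    [0,0,-20],
    [0,0,-60],
    [0,0,-110],
    [0,0,-160],
    [0,0,-160],
  ],
  twist=[
    [0,0,0],
    [0,0,0],
    [0,0,0],
    [0,0,0],
    [0,0,0],
  ],
)

```text
time_s: 8.9
position: [0.482, -0.2296, 0.227]
tool_rot: [2.695, 1.597, 0.008]
force: [-0.4, -0.8, -0.2]
opening: 0.0001
```

```bash
python3 snap.py j scene side wrist
```

```text
9.05 [ 0.47838549 -0.22749673  0.22148887] [-2.70159467e+00 -1.60077247e+00  1.16794621e-03] [-0.44584637 -0.50715201 -0.75783332] 5.260086909059398e-05
```

View pics/j_wrist.png

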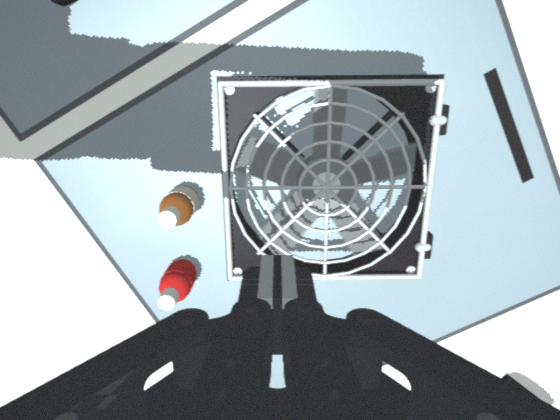

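View pics/j_scene.png

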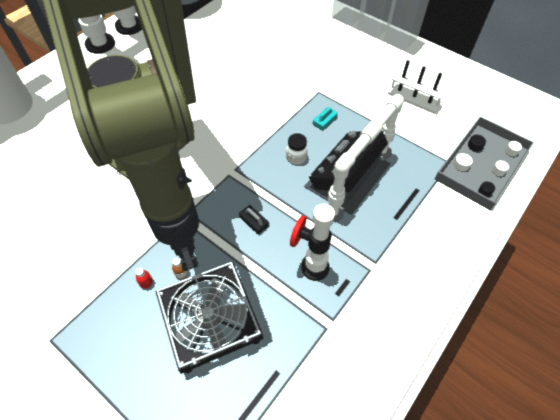

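Call:
drive_tool(
  hand=[0,0,0,0,0,0,0,0,0,0,0,0],
  travel=[
    [415,-300,0],
    [415,-300,0],
    [415,-300,0],
    [415,-300,0],
    [415,-300,0],
    [415,-300,0],
    [415,-300,0],
    [415,-300,0],
    [415,-300,23],
    [415,-300,23],
    [415,-300,23],
    [415,-300,23],
  ],
  twist=[
    [-0.596,0.161,-0.512],
    [-0.596,0.161,-0.512],
    [-0.596,0.161,-0.512],
    [-0.596,0.161,-0.512],
    [-0.596,0.161,-0.512],
    [-0.596,0.161,-0.512],
    [-0.596,0.161,-0.512],
    [-0.596,0.161,-0.512],
    [-0.596,0.161,-0.512],
    [-0.596,0.161,-0.512],
    [-0.596,0.161,-0.512],
    [-0.596,0.161,-0.512],
  ],
)

```text
time_s: 10.55
position: [0.4141, 0.2789, 0.1974]
tool_rot: [1.849, 1.904, 0.593]
force: [-0.0, -0.6, -0.4]
opening: 0.0002
```

```bash
python3 snap.py k scene side wrist; python3 - <<'E'
from mv import *
print(Ro.from_matrix(panR()).as_rotvec(), pan(PS,-.01,0,.15))
W=pickle.load(open("k.pkl","rb"))["wrist"]
for k,v in K.items(): print(k,proj(W,pan(PS,*v,.009))[0].round(1))
print("tcp",proj(W,pan(PS,-.01,0,.15)).round(1))
E
```

```text
10.7 [0.41512879 0.27826704 0.19877987] [1.85124893 1.89980295 0.59601681] [-0.38794585 -0.02302353  0.41178816] 0.0002211660324471999
[1.84910266 1.90138789 0.5995053 ] [[0.41535863 0.27949326 0.19713704]]
bar [255.4 157. ]
square [319.7 271.9]
up [321.6 223. ]
down [256.5 222.9]
round [254.2  86. ]
small [257.4 271.8]
tcp [[276.7 268.3]]
```

View pics/k_wrist.png

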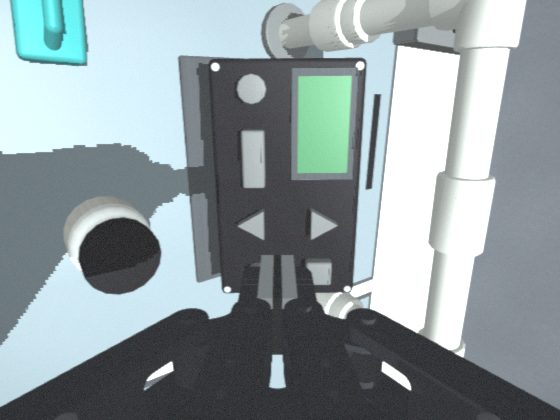

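View pics/k_side.png

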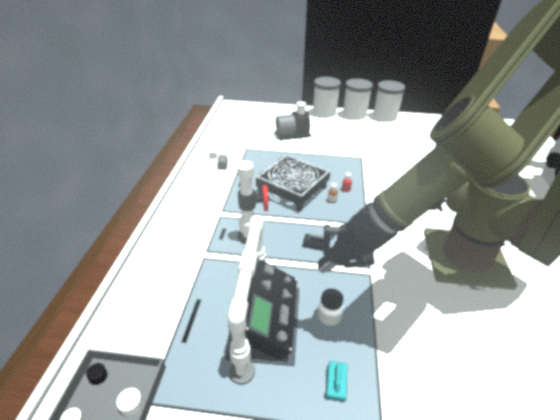

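Call:
drive_tool(
  hand=[0,0,0,0,0,0,0,0,0],
  travel=[
    [24,-17,40],
    [24,-17,90],
    [24,-17,125],
    [24,-17,132],
    [24,-17,138],
    [24,-17,142],
    [24,-17,145],
    [24,-17,147],
    [24,-17,147],
  ],
  twist=[
    [0,0,0],
    [0,0,0],
    [0,0,0],
    [0,0,0],
    [0,0,0],
    [0,0,0],
    [0,0,0],
    [0,0,0],
    [0,0,0],
  ],
)

```text
time_s: 11.82
position: [0.4852, 0.306, 0.0701]
tool_rot: [1.848, 1.9, 0.6]
force: [-1.9, -1.8, 6.1]
opening: -0.0004
```

```bash
python3 snap.py l wrist side; python3 - <<'E'
from mv import *
from bench import env
s=env.get_state();q=Rz(PS[2]).T@(np.array(s["position"])-[PS[0],PS[1],0])-[0,0,.08];print("panel coords",PX@q,PY@q,PZ@q,"F normal",(Rz(PS[2])@PZ)@np.array(s["force"]))
E
```

```text
11.925 [0.48522463 0.30595569 0.07015042] [1.84837405 1.90021933 0.6002155 ] [-2.06308293 -2.56869403  6.33984523] -0.00022409047269347708
panel coords -0.025023633751945145 0.02450452833871313 0.005497621971003908 F normal 6.417244534454569
```

View pics/l_wrist.png

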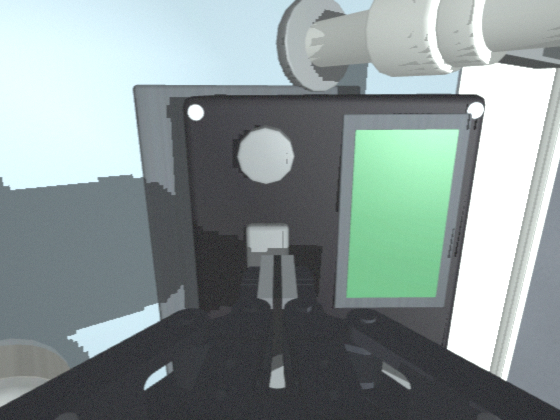

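Call:
drive_tool(
  hand=[0,0,0],
  travel=[
    [0,0,2],
    [0,0,3],
    [0,0,3],
  ],
  twist=[
    [0,0,0],
    [0,0,0],
    [0,0,0],
  ],
)

```text
time_s: 12.3
position: [0.4856, 0.306, 0.0697]
tool_rot: [1.847, 1.901, 0.604]
force: [-18.3, -2.4, 30.4]
opening: -0.0
```

Call:
drive_tool(
  hand=[0,0,0,0,0,0,0,0,0,0],
  travel=[
    [0,0,-15],
    [0,0,-35],
    [-40,20,-40],
    [-80,40,-40],
    [-100,54,-40],
    [-100,54,-40],
    [-100,54,-25],
    [-100,54,-15],
    [-100,54,-15],
    [-100,54,-15],
  ],
  twist=[
    [0,0,0],
    [0,0,0],
    [0,0,0],
    [0,0,0],
    [0,0,0],
    [0,0,0],
    [0,0,0],
    [0,0,0],
    [0,0,0],
    [0,0,0],
  ],
)

```text
time_s: 13.55
position: [0.5246, 0.2078, 0.1097]
tool_rot: [1.849, 1.903, 0.599]
force: [0.6, -0.1, 0.7]
opening: 0.0002
```

```bash
cat > pc.py <<'E'
from mv import *
from bench import env
s=env.get_state();q=Rz(PS[2]).T@(np.array(s["position"])-[PS[0],PS[1],0])-[0,0,.08];print("panel coords",PX@q,PY@q,PZ@q,"F normal",(Rz(PS[2])@PZ)@np.array(s["force"]),s["force"])
E
python3 snap.py m wrist side scene; python3 pc.py
python3 - <<'E'
from h import *
d=pickle.load(open("m.pkl","rb"))
a=d["scene"]["image"][80:240,250:430];b=d["side"]["image"][200:390,200:380]
cv2.imwrite("pics/m1.png",cv2.convertScaleAbs(np.hstack([cv2.resize(a,(400,400)),cv2.resize(b,(400,400))]),alpha=1.4,beta=15))
E
```

```text
13.7 [0.52489231 0.20752703 0.11019556] [1.84903566 1.90173583 0.59950471] [-0.29016482 -0.31864948 -0.31421903] -7.868636281847856e-05
panel coords 0.028178929308198222 -0.07499167270304415 0.017130868386443544 F normal -0.08593116973524591 [-0.29016482 -0.31864948 -0.31421903]
```

View pics/m_wrist.png

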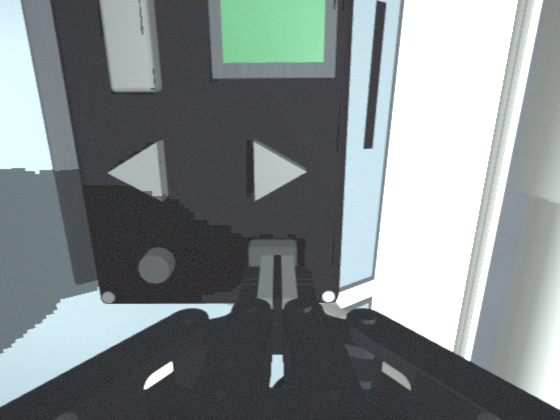

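View pics/m1.png

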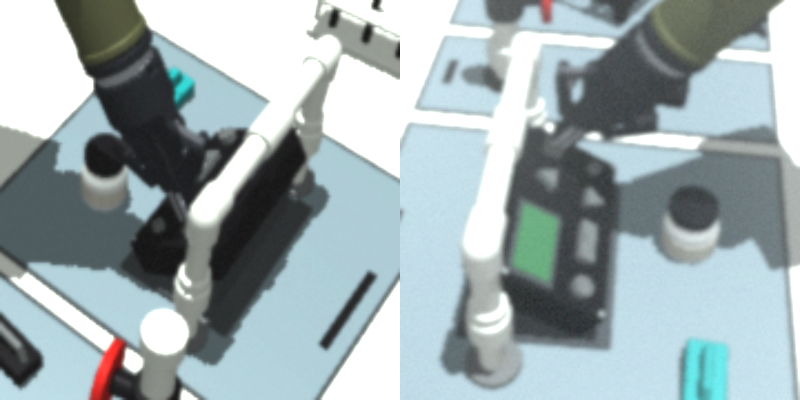

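Call:
drive_tool(
  hand=[0,0,0,0,0,0],
  travel=[
    [0,0,5],
    [0,0,9],
    [0,0,12],
    [0,0,14],
    [0,0,14],
    [0,0,14],
  ],
  twist=[
    [0,0,0],
    [0,0,0],
    [0,0,0],
    [0,0,0],
    [0,0,0],
    [0,0,0],
  ],
)

```text
time_s: 14.45
position: [0.5323, 0.2076, 0.1001]
tool_rot: [1.848, 1.901, 0.602]
force: [-14.7, 0.4, 20.4]
opening: 0.0003
```

```bash
python3 pc.py
```

```text
panel coords 0.02843525935510265 -0.07515323328079757 0.0046573795692766064 F normal 25.161912648982586 [-14.71834769   0.36865986  20.42232663]
```

Square key is home at 25 N. Next I release it and press the up-arrow.

Call:
drive_tool(
  hand=[0,0,0,0,0,0,0,0,0,0,0],
  travel=[
    [0,0,-12],
    [0,0,-25],
    [0,0,-25],
    [25,-1,-25],
    [45,-1,-25],
    [45,-1,-25],
    [45,-1,-12],
    [45,-1,-6],
    [45,-1,-2],
    [45,-1,0],
    [45,-1,0],
  ],
  twist=[
    [0,0,0],
    [0,0,0],
    [0,0,0],
    [0,0,0],
    [0,0,0],
    [0,0,0],
    [0,0,0],
    [0,0,0],
    [0,0,0],
    [0,0,0],
    [0,0,0],
  ],
)

```text
time_s: 15.82
position: [0.5295, 0.2515, 0.0993]
tool_rot: [1.849, 1.901, 0.6]
force: [-15.9, -1.1, 20.0]
opening: 0.0001
```

```bash
python3 pc.py; python3 snap.py n wrist
```

```text
panel coords 0.02672917017350368 -0.031144054183335382 0.004853570888221529 F normal 25.475942112175964 [-15.86159035  -1.0977412   19.97686673]
15.875 [0.52951188 0.25147974 0.09929609] [1.8487204  1.90085062 0.59997073] [-15.7400369   -1.06437522  20.47115982] -0.0001452080407053143
```

View pics/n_wrist.png

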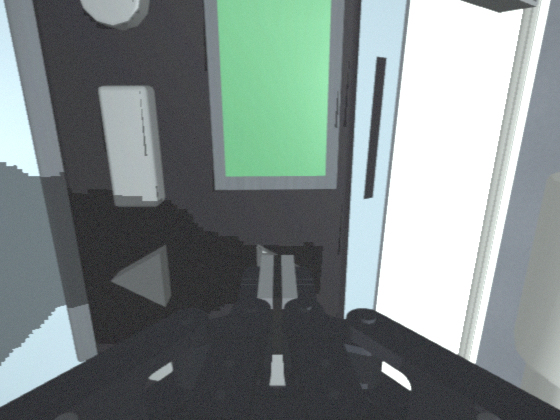

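Up-arrow is home at 25 N, and its corner still shows beside the tip at (263,250). Next, the square key again.

Call:
drive_tool(
  hand=[0,0,0,0,0,0,0,0,0,0,0],
  travel=[
    [0,0,-12],
    [0,0,-25],
    [0,0,-25],
    [-25,1,-25],
    [-45,1,-25],
    [-45,1,-25],
    [-45,1,-12],
    [-45,1,-6],
    [-45,1,-2],
    [-45,1,0],
    [-45,1,0],
  ],
  twist=[
    [0,0,0],
    [0,0,0],
    [0,0,0],
    [0,0,0],
    [0,0,0],
    [0,0,0],
    [0,0,0],
    [0,0,0],
    [0,0,0],
    [0,0,0],
    [0,0,0],
  ],
)

```text
time_s: 17.25
position: [0.5324, 0.2079, 0.1002]
tool_rot: [1.847, 1.901, 0.602]
force: [-14.1, -1.2, 20.8]
opening: 0.0001
```

```bash
python3 pc.py
```

```text
panel coords 0.028641410529065575 -0.07479539289241408 0.004624792203331721 F normal 25.15688276209131 [-14.12149358  -1.20411374  20.80324623]
```

Call:
drive_tool(
  hand=[0,0,0,0,0,0,0],
  travel=[
    [0,0,-15],
    [0,0,-50],
    [0,0,-100],
    [0,0,-150],
    [0,0,-150],
    [0,0,-150],
    [0,0,-150],
  ],
  twist=[
    [0,0,0],
    [0,0,0],
    [0,0,0],
    [0,0,0],
    [0,0,0],
    [0,0,0],
    [0,0,0],
  ],
)

```text
time_s: 18.12
position: [0.4471, 0.2047, 0.2199]
tool_rot: [1.85, 1.903, 0.595]
force: [0.0, 0.1, 0.2]
opening: -0.0002
```

```bash
python3 snap.py o scene side wrist
```

```text
18.275 [0.44725736 0.20463368 0.21990291] [1.85049824 1.90218127 0.59499862] [ 1.19917807 -0.3383638  -0.24523228] 0.00015747776505116158
```

View pics/o_scene.png

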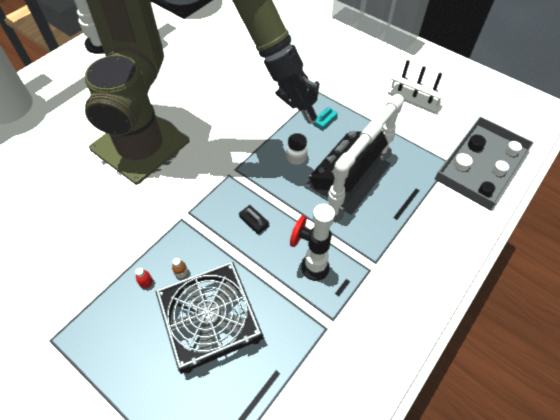

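View pics/o_wrist.png

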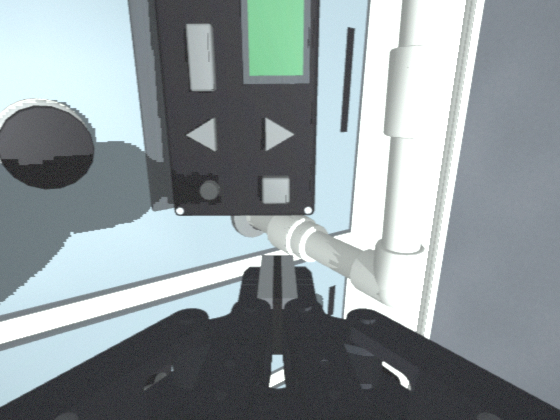

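View pics/o_side.png

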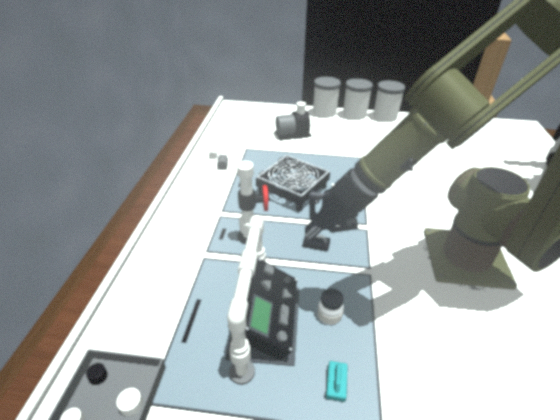

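The grille lies flat at (208,313) and the keys are out. The jar (297,148), amber bottle (180,268) and scraper (253,219) are where they started, and the arm is clear, so I am handing in.

```bash
python3 -c "
from bench import env
print(env.hand_in())"
```

```text
the job is handed in; nothing more can be done
None
```

The job is done and handed in at about 18 s of the 64 s allowed. No verdict was reported.

- **Fan:** The first flick left the rotor standing still. The second had it coasting at about 8 rad/s, seen over 0.25 s of pictures with the finger clear and no sign of slowing.
- **Grille:** I pushed it down from the hinge side until it met a firm stop at about 35 N. It lies flat in the later pictures.
- **Keys:** I pressed bar, square, up-arrow and square in that order. Each went down to its hard stop at 25–35 N, against about 5 N to reach home, and was let out before the next.
- **Last pictures:** The grille is shut and the keys I could see are out. The jar, amber bottle and scraper show at the same pixels as at the start, and the tool is clear with about zero force. No check disagreed; key travel could only be judged from force and tool height.

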